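# Clock bench clear-up: movements over the rocker, leftovers into the cup

## Task

Clear up this clock repairer's bench after a strip-down, its two jobs in either order: set every clock movement on the tank-side half of the ultrasonic cleaner's level rocker tray and let go, so that its own weight tips the tray and it slides into the tank; never hold one out over the open tank beyond the tray, and never push the rocker down by hand. Lift the strip-down tray by its handle to near its upper stop, where it stays by itself, sweep the leftover parts off it into the catch cup with the scraper, not with the fingers, and afterwards hang the scraper back on its stand and lay the tray flat again. Leave everything else on the bench where it is.

Things in the scene. Friction and masses are not known exactly. Their poses are not given: they have to be found in the camera images.
- washer: Ultrasonic cleaner, fixed: grey and steel open-topped dry tank 400 x 190 mm, 195 mm high; its perforated floor slopes down away from the rocker. Origin on the bench; x points the way the rocker tips. From the origin the tank's inside spans x -50 to 330, y -80 to 80 mm. Before it a yoke (arms at x -88, y +-78 mm, 237 mm high) carries the rocker's pivot: along y, at x -85, z 219 mm.
- rocker (a joint): Angle of the rocker, a polished steel loading tray at the cleaner's near end: 0 = level, 0.5 rad = fully tipped toward the tank. A counterweight levels it when empty. A movement centred at least 35 mm to the tank side of the pivot tips it and slides off by itself.
- rocker_load (a point): Good spot for a movement's centre: on the rocker's floor, mid-width, 55 mm to the tank side of the pivot, 227 mm above the bench when level; moves with the rocker; axes as the cleaner's. From here the floor runs 65 mm toward the tank (open end) and 125 mm back; 130 mm wide between side rims 12 mm high (back rim 22 mm).
- stand: Fixed wooden base of the strip-down tray with the steel catch cup at its -x end. Origin on the bench under the base's middle; x points from the tray's lip and cup to its handle. The cup's outer size is 100 x 152 mm, its rims 70 mm high, the outer one 90 mm.
- cup_in (a point): Centre of the catch cup's inner floor (5 mm above the bench); inside 92 mm along x and 144 mm along y of the stand.
- tray (a joint): Tilt of the strip-down tray: 0 = flat, to 0.42 rad = handle end up. Stiff hinge: it stays where left (about 8 N up or 4 N down at the handle moves it; more than 4 N on the floor near the handle pushes it down). Rubber floor, on which parts stick at any tilt: 190 mm from open lip to back rim, 134 mm wide, side and back rims 14 mm high.
- tray_hinge (a point): Tray's hinge line, mid-width on the upper edge of its open lip, 80 mm above the bench: the floor's top surface starts here and runs along the stand's +x, rising by the tray angle. Axes as the stand's.
- tray_grip (a point): Grip point on the tray's handle, a straight dark wooden bar 14 x 14 mm sticking out 75 mm past the back rim; 245 mm from the hinge and 2 mm below the floor surface; moves with the tray, x out along the bar.
- rest: Fixed wooden scraper stand, foot 60 x 170 mm: two posts at y +-68 mm (12 mm thick), each with an open-topped notch 32 mm wide in x, seat 75 mm and cheeks 91 mm above the bench. The scraper's handle lies in the notches, blade hanging between the posts. Origin on the bench in the middle, y along the handle.
- scraper: Loose bench scraper, 0.15 kg: steel blade 114 mm wide (y), 58 mm high, 3 mm thick (x), under a dark wooden handle bar 150 (y) x 18 (x) x 22 mm high. Origin at the middle of the blade's lower edge, z up; handle 58 to 80 mm above the edge. Hung on its stand the edge is 17 mm above the bench.
- movement1: Brass clock movement, loose, about 0.28 kg: two plates with wheels between, 66 (x) x 48 (y) x 34 mm high, solid to the grip; origin at the centre of its underside. Lies flat on the bench at the start; may be absent.
- movement2: Brass clock movement, loose, about 0.28 kg: two plates with wheels between, 66 (x) x 48 (y) x 34 mm high, solid to the grip; origin at the centre of its underside. Lies flat on the bench at the start; may be absent.
- movement3: Brass clock movement, loose, about 0.28 kg: two plates with wheels between, 66 (x) x 48 (y) x 34 mm high, solid to the grip; origin at the centre of its underside. Lies flat on the bench at the start; may be absent.
- movement4: Brass clock movement, loose, about 0.28 kg: two plates with wheels between, 66 (x) x 48 (y) x 34 mm high, solid to the grip; origin at the centre of its underside. Lies flat on the bench at the start; may be absent.
- barrel1: Leftover on the strip-down tray: brass mainspring barrel, a flat disc 40 mm across and 14 mm thick, 50 g; origin at the centre of its underside. May be absent.
- barrel2: Leftover on the strip-down tray: brass mainspring barrel, a flat disc 40 mm across and 14 mm thick, 50 g; origin at the centre of its underside. May be absent.
- bridge1: Leftover on the strip-down tray: brass bridge bar 48 x 24 x 10 mm, 40 g; origin at the centre of its underside. May be absent.
- bridge2: Leftover on the strip-down tray: brass bridge bar 48 x 24 x 10 mm, 40 g; origin at the centre of its underside. May be absent.
- loupe: Bystander: black eye loupe, 34 mm wide, 30 mm high, among the movements. Origin under its centre.
- bowl: Bystander: small steel bowl, 90 mm wide, 40 mm high. Origin under its centre.
- tin: Bystander: flat blue box with a white lid, 112 x 77 x 32 mm. Origin under its centre.
- jar: Bystander: glass jar 60 mm wide, 75 mm high. Origin under its centre.

How it is judged:
On the way, in this order (a step that is already met when the one before it is completed fails the run):
1. the strip-down tray is raised and stays tilted by at least 0.28 rad (16 degrees) (value of joint tray above 0.28 rad), for 0.3 s.
2. the scraper pushes on a leftover with the tray tilted (value of joint tray above 0.2 rad and (contact force between scraper and barrel1 above 0.05 N or contact force between scraper and barrel2 above 0.05 N or contact force between scraper and bridge1 above 0.05 N or contact force between scraper and bridge2 above 0.05 N)).
3. all leftovers lie in the catch cup while the tray is still tilted (value of joint tray above 0.2 rad and x of barrel1 in the frame of cup_in between -0.055 and 0.055 m and y of barrel1 in the frame of cup_in between -0.08 and 0.08 m and z of each of barrel1, barrel2, bridge1, bridge2 in the frame of cup_in below 0.065 m and x of barrel2 in the frame of cup_in between -0.055 and 0.055 m and y of barrel2 in the frame of cup_in between -0.08 and 0.08 m and x of bridge1 in the frame of cup_in between -0.055 and 0.055 m and y of bridge1 in the frame of cup_in between -0.08 and 0.08 m and x of bridge2 in the frame of cup_in between -0.055 and 0.055 m and y of bridge2 in the frame of cup_in between -0.08 and 0.08 m), for 0.2 s.
At the end, for the whole second after the job is handed in: Every movement lies in the tank (below its rim), the rocker is level (0.06 rad); every leftover is in the catch cup below its rim; the strip-down tray is flat (0.05 rad); the scraper hangs upright in the notches, within 20 mm of the middle (x of movement1 in the frame of washer between -0.05 and 0.33 m and y of movement1 in the frame of washer between -0.085 and 0.085 m and z of each of movement1, movement2, movement3, movement4 in the frame of washer below 0.185 m and x of movement2 in the frame of washer between -0.05 and 0.33 m and y of movement2 in the frame of washer between -0.085 and 0.085 m and x of movement3 in the frame of washer between -0.05 and 0.33 m and y of movement3 in the frame of washer between -0.085 and 0.085 m and x of movement4 in the frame of washer between -0.05 and 0.33 m and y of movement4 in the frame of washer between -0.085 and 0.085 m and x of barrel1 in the frame of cup_in between -0.055 and 0.055 m and y of barrel1 in the frame of cup_in between -0.08 and 0.08 m and z of each of barrel1, barrel2, bridge1, bridge2 in the frame of cup_in below 0.065 m and x of barrel2 in the frame of cup_in between -0.055 and 0.055 m and y of barrel2 in the frame of cup_in between -0.08 and 0.08 m and x of bridge1 in the frame of cup_in between -0.055 and 0.055 m and y of bridge1 in the frame of cup_in between -0.08 and 0.08 m and x of bridge2 in the frame of cup_in between -0.055 and 0.055 m and y of bridge2 in the frame of cup_in between -0.08 and 0.08 m and value of joint rocker below 0.06 rad and value of joint tray below 0.05 rad and horizontal distance between scraper and rest below 0.02 m and height (world z) of scraper between 0.01 and 0.03 m and angle between scraper's own z axis and vertical below 0.25 rad and angle between the y axis of scraper and the y axis of rest, either way round below 0.2 rad); the robot touches nothing.
It fails at once if a movement is held or pushed by the fingers over the open tank beyond the rocker's end ((contact force between the fingers and movement1 above 0.5 N and x of movement1 in the frame of washer between 0.05 and 0.34 m and y of movement1 in the frame of washer between -0.095 and 0.095 m) or (contact force between the fingers and movement2 above 0.5 N and x of movement2 in the frame of washer between 0.05 and 0.34 m and y of movement2 in the frame of washer between -0.095 and 0.095 m) or (contact force between the fingers and movement3 above 0.5 N and x of movement3 in the frame of washer between 0.05 and 0.34 m and y of movement3 in the frame of washer between -0.095 and 0.095 m) or (contact force between the fingers and movement4 above 0.5 N and x of movement4 in the frame of washer between 0.05 and 0.34 m and y of movement4 in the frame of washer between -0.095 and 0.095 m)).
It fails at once if the rocker is pushed down by hand (over 5 N while tipped) (contact force between the fingers and rocker above 5 N and value of joint rocker above 0.1 rad).
It fails at once if a leftover is touched by the fingers (contact force between the fingers and barrel1 above 0.5 N or contact force between the fingers and barrel2 above 0.5 N or contact force between the fingers and bridge1 above 0.5 N or contact force between the fingers and bridge2 above 0.5 N).
It fails at once if a bystander is moved by more than 30 mm (distance of any of loupe, bowl, tin, jar from where it was at the start of the episode above 0.03 m).
Of movement1, movement2, movement3, movement4 only 3 to 4 are there at a start; the rules pass over those that are not, and their reading is None.
Of barrel1, barrel2, bridge1, bridge2 only 2 to 4 are there at a start; the rules pass over those that are not, and their reading is None.
At some moment in a run one of movement1, movement2, movement3, movement4 may be knocked a few centimetres aside while the robot is not near it.
It also fails if it takes over 200 s, if anything falls off the work surface, if the arm or the gripper's body presses on something with over 40 N, if the wrist force passes 120 N, or if a joint passes its speed limit or range.

## Robot

A 6-joint arm with a two-finger parallel gripper is mounted at the origin on the work surface. World frame = base frame: x ahead of the robot, y to its left, z up, the work surface at z = 0. Lengths are in m, angles in rad, forces in N, time in s.
With the tool pointing down it reaches from about 0.275 to 0.875 m from the base axis. Payload 12.5 kg.
Tool frame: the origin (TCP) lies between the finger pads; the fingertips stand 19 mm ahead of it and the grasp point (between the pads) is the TCP; z points along the fingers, y is the line along which they close (so a half turn about z gives the same grasp; the last joint's range is limited). The gripper opens to 85 mm and grips with 20 to 120 N. Pads are 22 mm wide; open, the fingers measure 114 mm over their backs; the gripper's body (76 mm by 85 mm) begins 54 mm behind the grasp point. The pads swing forward as they close: fully open they stand 13 mm farther back than shut.
Start: joints at [1.258, 0.351, 1.652, -0, 1.139, -0.085], TCP at [0.124, 0.536, 0.25] pointing down, gripper open.
Joint ranges: [-2.75, 2.75], [-0.79, 2.1], [0.01, 2.65], [-1.57, 4.71], [0.07, 3.14], [-2.87, 2.87]. Speed limits (rad/s): [2.22, 2.22, 2.79, 3.14, 3.14, 3.14].

## Interface

Orientations are given as a unit quaternion [w, x, y, z].
In Python, from plant import env, release, grasp, imaging, workorder gives the robot as it stands. Calls block until the motion is done:
- env.reach(position, orientation): joint-space move of the TCP to a pose.
- env.movel(position, attitude=None, vel=0.15): straight line of the TCP; attitude=None keeps the orientation; vel is the mean speed in m/s.
- env.goto_joints(angles): joint-space move.
- release() and grasp(grasp_force=None): open the fingers fully, or close them until they stop; grasp_force is the grip in N (None keeps the last).
- env.hold(seconds).
- env.solve_ik(position, orientation): joint angles nearest the present ones, or None.
- env.sense(): the state.
- imaging.read_camera(name): name is "side" or "top"; returns a dict with "image" (420x560x3 uint8, blue, green, red), "range_z" (420x560 float32, m along the optical axis (not along the pixel's ray), 0 where there is no reading), "mtx" (3x3 intrinsics, pixels), "rvec" (rotation vector, rad) and "tvec" (3), from world to camera coordinates, as OpenCV has them. Camera axes: x right, y down, z forward; pixel columns grow to the right and rows downward; lengths in m; the calibration is good to about 2 mm. A picture is of the moment at which its call begins.
A pose or a line that the arm cannot do raises env.PlanningError and nothing moves.
- workorder.job_done(): hands the job in; it is judged then, once.
The state is a dict: "clock": time; "qpos": joint angles; "qd": joint speeds; "effort": joint torques, N m; "tcp_pos": TCP position; "eef_rot": TCP orientation; "force": force on the tool from outside, world axes, zero at the start; "ft_torque": the same for the moment, N m; "opening": finger opening in m; "grasp_force": force on a finger pad.
Only numpy, scipy, OpenCV 4.12 (cv2) and the standard library are available. Lean on these libraries where they do the work, as an engineer would, in place of code of your own. Each camera call takes 0.05 s, during which the arm holds its last target. There are 200 camera calls.

## Working session

There is one attempt and no reset: what is moved stays moved. The work goes in short steps, each a Python script; the robot and the scene stay as the last script left them, time stands still between calls to the robot, and variables do not carry over. Pictures are saved under pics/ and viewed, at most 14 in all, crops included, and the job is handed in when it is done.

```bash
ls; mkdir -p pics; python3 - <<'E'
from plant import env, imaging
import cv2, numpy as np
for n in("top","side"):
    d=imaging.read_camera(n); cv2.imwrite(f"pics/{n}0.png",cv2.resize(d["image"],(800,600),interpolation=cv2.INTER_CUBIC)); np.savez(f"{n}0.npz",**d)
    R=cv2.Rodrigues(np.array(d["rvec"]))[0]; print(n,d["mtx"],-R.T@np.array(d["tvec"]).ravel(),R[2])
print(env.sense())
E
```

```text
pics
top [[488.45700915   0.         279.50114542]
 [  0.         488.45700915 208.04907378]
 [  0.           0.           1.        ]] [0.45237917 0.01283413 1.37082414] [ 0.08570367 -0.01595615 -0.99619289]
side [[456.69351408   0.         287.62245021]
 [  0.         456.69351408 206.88010118]
 [  0.           0.           1.        ]] [ 0.36921765 -0.79691557  0.71149846] [ 0.2116579   0.79761934 -0.56480467]
{'clock': 0.1, 'qpos': array([ 1.25842907e+00,  3.51206011e-01,  1.65235926e+00,  2.15591769e-05,
        1.13914656e+00, -8.45808096e-02]), 'qd': array([ 8.49212402e-04, -7.56323067e-05, -1.64707050e-03,  2.46885159e-04,
       -2.45177408e-03,  1.32151900e-03]), 'effort': array([ 2.26755978e-04, -5.06829965e+01, -2.91879863e+01, -7.24896972e-05,
        2.63521841e-03,  2.03034709e-06]), 'tcp_pos': array([0.12407284, 0.53552582, 0.24979962]), 'eef_rot': array([-1.19931920e-04,  1.13651622e-01,  9.93520506e-01, -5.46671510e-04]), 'force': array([-0.29584784, -0.37116999, -0.51645098]), 'ft_torque': array([ 0.00585916, -0.01123569,  0.00329328]), 'grasp_force': 0.0, 'opening': 0.08511139435663148}
```

View pics/top0.png

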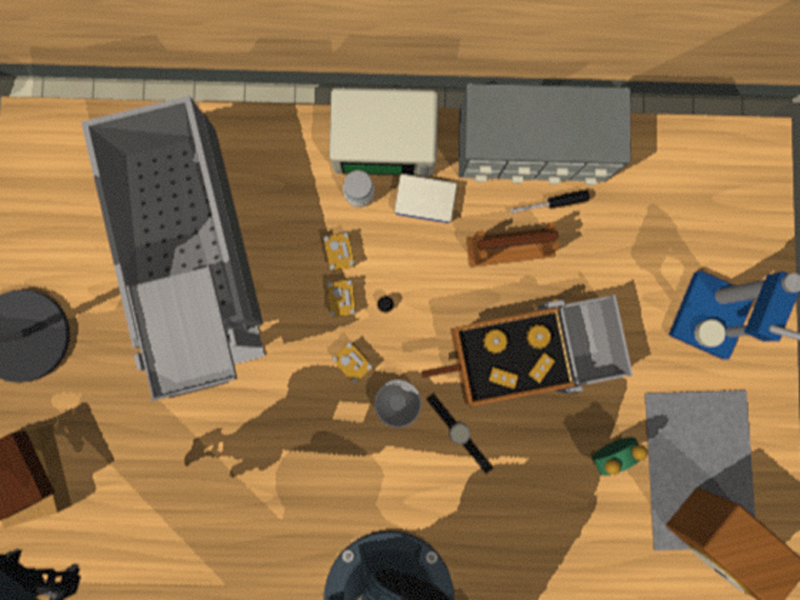

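View pics/side0.png

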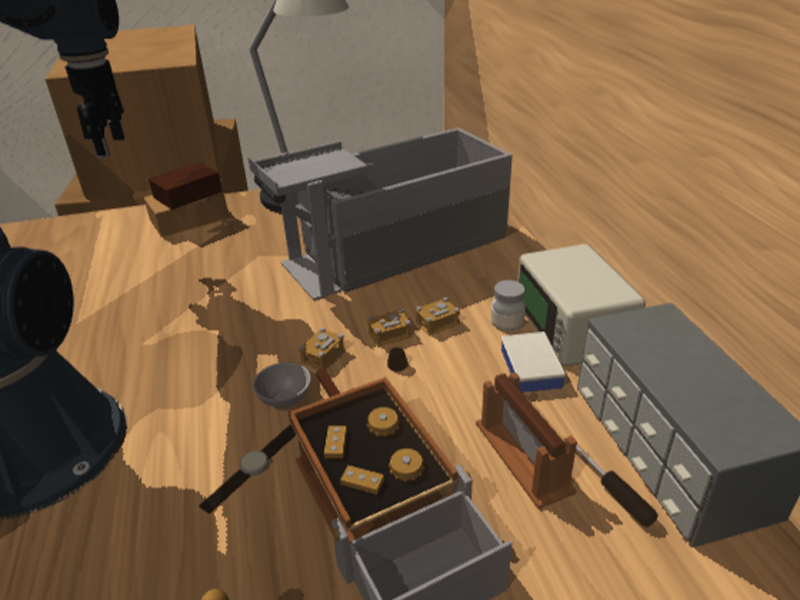

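The top view (800x600 px) shows three movements at (339,250), (341,297) and (352,358), with the loupe at (386,304) and the bowl at (397,402). The scraper on its rest is at (513,243). The tray centre is at (515,355), with its handle near (440,371) and the cup at (597,338). It carries two barrels and two bridges. The rocker is at (187,330).

```bash
cat > h.py <<'E'
import cv2, numpy as np
def cloud(d):
    K=d["mtx"];R=cv2.Rodrigues(np.array(d["rvec"]))[0];t=np.array(d["tvec"]).ravel()
    z=d["range_z"];v,u=np.mgrid[:z.shape[0],:z.shape[1]]
    c=np.stack([(u-K[0,2])*z/K[0,0],(v-K[1,2])*z/K[1,1],z],-1)
    P=(c-t)@R; P[z<=0]=np.nan
    return P
def near(P,u8,v6): # 800x600 pixel
    u,v=int(u8*.7),int(v6*.7); return np.nanmedian(P[v-1:v+2,u-1:u+2].reshape(-1,3),0)
def rect(xy):
    (c,s,a)=cv2.minAreaRect((xy*1000).astype(np.float32)); return np.round(c,1),np.round(s,1),round(a,1)
E
python3 - <<'E'
from h import *
T=np.load("top0.npz");S=np.load("side0.npz");P=cloud(T);Q=cloud(S)
np.set_printoptions(precision=4,suppress=True)
def win(P,a,b,c,e): return P[int(b*.7):int(e*.7),int(a*.7):int(c*.7)].reshape(-1,3)
def band(X,lo,hi): X=X[~np.isnan(X[:,0])]; return X[(X[:,2]>lo)&(X[:,2]<hi)]
W={'m1':(315,225,367,272),'m2':(315,274,367,322),'m3':(325,335,378,382)}
for k,w in W.items():
    X=band(win(P,*w),.012,.06); print(k,len(X),rect(X[:,:2]),np.percentile(X[:,2],[10,50,95]),"mean",X.mean(0))
for k,w in {'m1':(412,290,465,338),'m2':(366,305,416,347),'m3':(298,325,348,370)}.items():
    X=band(win(Q,*w),.025,.06); print(k,'side',len(X),rect(X[:,:2]),np.percentile(X[:,2],[50,95]))
A=np.r_[band(P.reshape(-1,3),-.1,1),band(Q.reshape(-1,3),-.1,1)]
pp=band(P.reshape(-1,3),-.1,1);qq=band(Q.reshape(-1,3),-.1,1)
for nm,pts,a,b in[('rocker',pp,(140,275),(240,390)),('scr',pp,(460,220),(565,270)),('tray',pp,(450,310),(575,405)),('cup',pp,(560,290),(640,390))]:
    X=win(P,*a,*b);X=X[~np.isnan(X[:,0])];h=np.histogram(X[:,2],bins=np.arange(0,.26,.01));print(nm,[(round(float(e),2),int(n)) for n,e in zip(h[0],h[1]) if n>5])
X=band(win(P,120,255,250,405),.215,.26);print('rocker',rect(X[:,:2]),np.median(X[:,2]))
for p in [(150,285),(205,275),(187,330),(160,385),(225,370),(440,371),(430,373),(450,369),(480,345),(515,238),(490,241),(540,236),(597,338)]: print(p,near(P,*p))
print('tank corners',[near(P,*p) for p in[(90,124),(189,101),(256,353),(147,397)]])
for p in[(325,378),(335,392),(530,415),(515,395),(545,435),(310,160)]: print('side',p,near(Q,*p))
X=band(win(P,465,225,562,262),.09,.105);print('scr top',len(X),rect(X[:,:2]),np.median(X[:,2]))
X=band(win(Q,480,360,580,470),.093,.11);print('scr side',len(X),rect(X[:,:2]),np.median(X[:,2]))
X=band(win(P,415,300,580,410),.075,.105);print('tray',len(X),rect(X[:,:2]))
X=band(win(P,415,360,452,380),.06,.105);print('handle',len(X),rect(X[:,:2]),np.median(X[:,2]))
X=band(win(P,555,290,640,395),.06,.1);print('cuprim',len(X),rect(X[:,:2]))
X=band(win(P,80,90,265,400),.18,.205);print('tank',len(X),rect(X[:,:2]))
for i,c in{'top':P,'side':Q}.items():
    pass
for n,p in dict(loupe=(386,304),bowl=(397,402),tin=(427,198),jar=(358,188),b1=(495,341),b2=(539,336),br1=(503,378),br2=(542,368)).items(): print(n,near(P,*p))
for n,p in dict(scr=(512,395),b=(382,420),b2=(406,463),br1=(336,440),br2=(361,480)).items(): print('side',n,near(Q,*p))
E
```

```text
m1 412 (array([654.7, 111.2]), array([67. , 47.9]), 12.9) [0.0261 0.0303 0.0349] mean [0.6541 0.1111 0.0301]
m2 415 (array([563.1, 104.6]), array([66.5, 48.2]), 7.2) [0.0269 0.0307 0.0353] mean [0.563  0.1047 0.0306]
m3 421 (array([439.7,  80.1]), array([66. , 46.5]), 46.5) [0.0266 0.0303 0.035 ] mean [0.4399 0.0802 0.0303]
m1 side 305 (array([657.2, 112. ]), array([67.7, 52.2]), 15.6) [0.0298 0.0331]
m2 side 322 (array([565.9, 104.8]), array([66.9, 50.5]), 6.2) [0.0299 0.0333]
m3 side 387 (array([427.3,  64.4]), array([111.6,  51.2]), 46.2) [0.0298 0.0342]
rocker [(0.0, 157), (0.11, 13), (0.12, 131), (0.13, 69), (0.14, 97), (0.15, 111), (0.16, 58), (0.17, 15), (0.18, 24), (0.19, 176), (0.2, 11), (0.21, 35), (0.22, 4062), (0.23, 496), (0.24, 73)]
scr [(0.0, 1073), (0.01, 164), (0.02, 32), (0.03, 21), (0.04, 24), (0.05, 26), (0.06, 28), (0.07, 51), (0.08, 76), (0.09, 392), (0.1, 36)]
tray [(0.0, 742), (0.01, 19), (0.03, 7), (0.04, 43), (0.05, 51), (0.06, 68), (0.07, 1279), (0.08, 2022), (0.09, 940), (0.1, 9)]
cup [(0.0, 1952), (0.01, 121), (0.02, 75), (0.03, 71), (0.04, 103), (0.05, 1
[... 1155 characters left out ...]
.09567606694934877
tray 4358 (array([ 462.7, -192.9]), array([175.8, 291.2]), 7.4)
handle 116 (array([427.7, -78.1]), array([13.8, 55.1]), 12.4) 0.08441147913926425
cuprim 1071 (array([ 483.8, -359.8]), array([173.6, 146. ]), 5.7)
tank 2311 (array([657.2, 396. ]), array([443.8, 192. ]), 15.9)
loupe [0.5563 0.0173 0.0294]
bowl [ 0.3667 -0.0066  0.002 ]
tin [ 0.7655 -0.056   0.0294]
jar [0.7697 0.0764 0.073 ]
b1 [ 0.4878 -0.1837  0.0937]
b2 [ 0.4973 -0.2647  0.0951]
br1 [ 0.4204 -0.1997  0.0906]
br2 [ 0.4402 -0.2708  0.0908]
side scr [ 0.6662 -0.1968  0.095 ]
side b [ 0.4855 -0.1912  0.0936]
side b2 [ 0.4965 -0.2711  0.094 ]
side br1 [ 0.4219 -0.2042  0.0892]
side br2 [ 0.4384 -0.2752  0.0886]
```

```bash
python3 - <<'E'
import cv2,numpy as np
T=np.load("top0.npz")["image"]
a=cv2.resize(T[140:290,290:450],(640,600),interpolation=cv2.INTER_CUBIC)
cv2.imwrite("pics/crop_r.png",a)
a=cv2.resize(T[150:290,60:290],(800,487),interpolation=cv2.INTER_CUBIC)
cv2.imwrite("pics/crop_l.png",a)
E
```

```text
(no output)
```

View pics/crop_r.png

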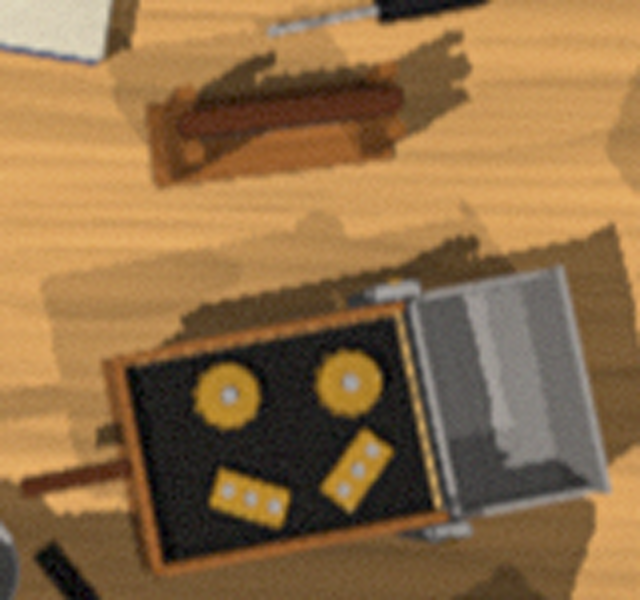

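View pics/crop_l.png

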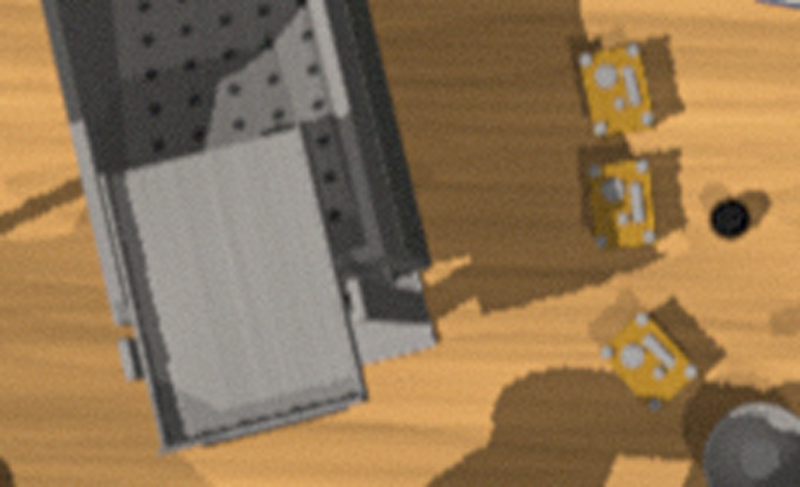

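The right crop shows the scraper handle from (183,127) to (400,98), the tray's black floor, the brass lip line at about (420,410) and the handle from (22,487) to (130,465). The left crop shows the level rocker floor and the three movements. Next I'll fit these frames tightly.

```bash
python3 - <<'E'
from h import *
np.set_printoptions(precision=4,suppress=True)
for n in("top","side"):
    d=np.load(n+"0.npz");P=cloud(d);I=d["image"].astype(int);V=I.max(2);Sx=V-I.min(2)
    x,y,z=P[...,0],P[...,1],P[...,2]
    roi=(x>.36)&(x<.57)&(y>-.32)&(y<-.1)
    def comp(m):
        k,l,s,_=cv2.connectedComponentsWithStats(m.astype(np.uint8)); return l==1+np.argmax(s[1:,4])
    m=comp(roi&(z>.068)&(z<.088)&(V<60)); print(n,'floor',m.sum(),rect(P[m][:,:2]),np.median(z[m]))
    g=roi&(z>.087)&(z<.1)&(V>110)&(Sx>60)
    k,l,s,_=cv2.connectedComponentsWithStats(g.astype(np.uint8))
    for i in range(1,k):
        if s[i,4]>40: print(' part',s[i,4],rect(P[l==i][:,:2]),np.median(z[l==i]))
    m=(x>.36)&(x<.62)&(y>.22)&(y<.5)&(z>.222)&(z<.231); m=comp(m); print(n,'rockfloor',m.sum(),rect(P[m][:,:2]),np.median(z[m]))
    m=comp((x>.6)&(x<.74)&(y>-.33)&(y<-.13)&(z>.0915)&(z<.105)&(V<130)); A=P[m][:,:2]
    w,v=np.linalg.eigh(np.cov(A.T)); print(n,'scr',m.sum(),rect(A),A.mean(0),v[:,1],np.percentile(z[m],[20,50,90]))
    m=(x>.4)&(x<.46)&(y>-.105)&(y<-.04)&(z>.07)&(z<.1); A=P[m]; print('handle',m.sum(),A.mean(0),rect(A[:,:2]),np.percentile(A[:,2],[50,90]))
    m=(x>.36)&(x<.6)&(y>-.14)&(y<-.1)&(z>.088)&(z<.099); A=P[m][:,:2];print('backrim',rect(A),A.mean(0))
E
```

```text
top floor 2388 (array([ 458.9, -221.3]), array([129.6, 182. ]), 12.4) 0.0805336138568617
 part 477 (array([ 457.9, -218.6]), array([146.3, 195.4]), 12.1) 0.09353343710676898
 part 170 (array([ 494.9, -264.6]), array([36.8, 37.7]), 1.3) 0.09385186630600782
 part 169 (array([ 485.6, -184.7]), array([38.8, 37.8]), 73.5) 0.09382167113130176
 part 131 (array([ 439.2, -270.9]), array([24.4, 48. ]), 56.1) 0.09007731942323398
 part 126 (array([ 418.6, -200.5]), array([47.1, 23.2]), 72.9) 0.09012370541940334
top rockfloor 4278 (array([485.5, 349.4]), array([186.7, 129. ]), 15.7) 0.2265022650602868
top scr 354 (array([ 674.6, -225.5]), array([ 18.7, 148.3]), 8.3) [ 0.6742 -0.2249] [-0.1474  0.9891] [0.0942 0.0963 0.1   ]
handle 116 [ 0.4278 -0.0781  0.0844] (array([427.7, -78.1]), array([13.8, 55.1]), 12.4) [0.0844 0.0878]
backrim (array([ 441.5, -122.3]), array([ 32.3, 142.9]), 89.8) [ 0.4528 -0.1248]
side floor 4046 (array([ 461.4, -219.1]), array([129.9, 191.9]), 12.2) 0.07970719887924235
 part 684 (array([ 461. , -218.1]), array([147.8, 199.5]), 12.1) 0.09302444326344267
 part 221 (array([ 487.8, -185.4]), array([39.4, 36.1]), 75.3) 0.09314131238447038
 part 206 (array([ 420.6, -201.8]), array([48.9, 23.2]), 72.5) 0.08920262219661158
 part 275 (array([ 497.6, -265.7]), array([38.7, 38.3]), 58.0) 0.09312596029987041
 part 251 (array([ 441.2, -271.3]), array([24.3, 47.5]), 53.5) 0.08893605037700128
side rockfloor 1087 (array([489.8, 363.5]), array([177.9, 112.2]), 15.7) 0.22650041539746932
side scr 541 (array([ 676.5, -227.2]), array([ 19. , 147.3]), 8.1) [ 0.6765 -0.2337] [-0.1447  0.9895] [0.0943 0.0956 0.0972]
handle 140 [ 0.4287 -0.0793  0.0826] (array([429.8, -78.5]), array([14.3, 55.1]), 11.5) [0.0832 0.0852]
backrim (array([ 444., -137.]), array([145.5,  33.8]), 12.0) [ 0.4512 -0.1263]
```

```bash
cat >> h.py <<'E'
from plant import env, release, grasp, imaging, workorder
from scipy.spatial.transform import Rotation as Ro
np.set_printoptions(precision=4,suppress=True)
yaw=np.radians(102.2); U=np.array([np.cos(yaw),np.sin(yaw),0]); Z=np.array([0,0,1.]); Vy=np.cross(Z,U)
H=np.array([.480,-.3138,.080])
ang=np.radians(8.3); SX=np.array([np.cos(ang),np.sin(ang),0]); SP=np.array([.6755,-.2264,.086])
wy=np.radians(15.5); WX=np.array([np.cos(wy),np.sin(wy),0]); WY=np.cross(Z,WX); LOAD=np.array([.5154,.358,.227])
def Q(z,y): # tool quats for approach z, closing line y (better half-turn by IK later)
    x=np.cross(y,z); return np.roll(Ro.from_matrix(np.c_[x,y,z]).as_quat(),1)
def best(p,z,y):
    c=[]
    for s in(1,-1):
        q=Q(z,s*y); j=env.solve_ik(p,q)
        if j is not None: c.append((abs(j[5])+.3*np.abs(np.array(j)-env.sense()["qpos"]).sum(),q))
    if not c: raise RuntimeError("no ik %s"%p)
    return min(c,key=lambda a:a[0])[1]
def frm(th): # tray direction, normal
    return np.cos(th)*U+np.sin(th)*Z, -np.sin(th)*U+np.cos(th)*Z
def grip(th): a,n=frm(th); return H+.245*a-.002*n
def st(m=""):
    s=env.sense(); print(m,'t',round(s["clock"],1),'p',s["tcp_pos"],'F',s["force"].round(1),'open',round(s["opening"],4),'gf',round(s["grasp_force"],1),'q',s["qpos"].round(2))
def shot(n):
    d=imaging.read_camera(n); return d,cloud(d)
E
python3 - <<'E'
from h import *
th=.39; a,n=frm(th)
q0=best(grip(0)+.1*Z,-Z,Vy); s=1 if np.allclose(q0,Q(-Z,Vy)) else -1
print(s,env.solve_ik(grip(th),Q(-n,s*Vy)))
for x in(.17,0):
    for y in(a,-a): print('sweep',x,env.solve_ik(H+x*a+.072*n,Q(-n,y)))
for y in(SX,-SX): print('scr',env.solve_ik(SP,Q(-Z,y)))
env.movel([.124,.536,.40])
env.reach(grip(0)+.22*Z,q0)
env.movel(grip(0)+.06*Z); env.movel(grip(0),vel=.06); st('at')
grasp(60); st('gr')
for t in np.arange(.065,.391,.065):
    a,n=frm(t); env.movel(grip(t),Q(-n,s*Vy),vel=.06)
st('up'); env.hold(.3); st()
E
```

```text
-1 [-0.4804  0.3723  1.9009  0.3267  1.1461 -0.8706]
sweep 0.17 [-0.6173  0.4144  1.7138  0.2682  1.317  -2.5086]
sweep 0.17 [-0.6173  0.4144  1.7138  0.2682  1.317   0.633 ]
sweep 0 [-0.777   0.6882  1.4256  0.2148  1.3635 -2.6409]
sweep 0 [-0.777   0.6882  1.4256  0.2148  1.3635  0.5007]
scr [-0.3887  0.8191  1.2904 -0.      1.0321 -0.5336]
scr [-0.3887  0.8191  1.2904 -0.      1.0321  2.608 ]
at t 6.1 p [ 0.4284 -0.0744  0.0783] F [ 1.   1.5 -0.7] open 0.0852 gf 0.0 q [-0.28  0.43  2.07 -0.    0.63 -0.49]
gr t 6.7 p [ 0.4289 -0.0742  0.0783] F [3.4 3.5 0.2] open 0.0129 gf 58.9 q [-0.28  0.43  2.07  0.    0.63 -0.49]
up t 9.2 p [ 0.4326 -0.0915  0.1715] F [6.  4.4 3.1] open 0.0129 gf 60.5 q [-0.48  0.37  1.9   0.33  1.15 -0.87]
 t 9.5 p [ 0.4326 -0.0915  0.1715] F [5.2 3.9 3.9] open 0.0132 gf 60.5 q [-0.48  0.37  1.9   0.33  1.15 -0.87]
```

```bash
python3 - <<'E'
from h import *
release(); a,n=frm(.39)
p=env.sense()["tcp_pos"]; env.movel(p+.09*n+.03*Z,vel=.15)
q=best(SP+.1*Z,-Z,SX); 
env.reach(SP+np.array([0,0,.16]),q); st()
for c in("top","side"):
    d,P=shot(c); np.savez(c+"1.npz",**d); I=d["image"].astype(int); Vx=I.max(2)
    R=(P-H); x=R@U; y=R@Vy; z=R[...,2]
    m=(x>.01)&(x<.18)&(abs(y)<.06)&(Vx<60)&(z>-.01)&(z<.1)
    k=np.polyfit(x[m],z[m],1); print(c,m.sum(),'angle',np.arctan(k[0]),'z at hinge',k[1], 'resid',np.std(z[m]-np.polyval(k,x[m])))
    cv2.imwrite(f"pics/{c}1.png",cv2.resize(d["image"],(800,600)))
E
```

```text
t 12.2 p [ 0.6748 -0.2263  0.246 ] F [-0.3 -0.5  0. ] open 0.0853 gf 0.0 q [-0.39  0.66  1.17  0.    1.31 -0.53]Traceback (most recent call last):
  File "<stdin>", line 10, in <module>
    raise TypeError("expected non-empty vector for x")
TypeError: expected non-empty vector for x
```

```bash
python3 - <<'E'
from h import *
for c in("top","side"):
    d,P=shot(c); np.savez(c+"1.npz",**d); I=d["image"].astype(int); Vx=I.max(2)
    cv2.imwrite(f"pics/{c}1.png",cv2.resize(d["image"],(800,600)))
    R=(P-H); x=R@U; y=R@Vy; z=R[...,2]
    m=(x>.01)&(x<.18)&(abs(y)<.06)&(Vx<60)&(z>-.01)&(z<.1)
    print(c,m.sum())
    if m.sum()>50:
      k=np.polyfit(x[m],z[m],1); print('angle',np.arctan(k[0]),'z at hinge',k[1], 'resid',np.std(z[m]-np.polyval(k,x[m])))
E
```

```text
top 0
side 4607
angle 0.38883014202990096 z at hinge -4.429820656391375e-05 resid 0.0014865479148306524
```

View pics/side1.png

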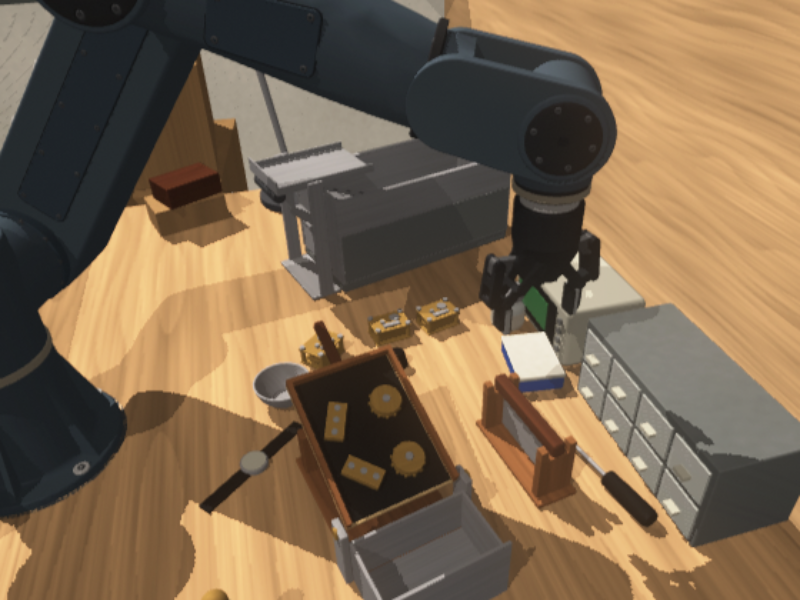

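The side view shows the tray staying raised at 0.389 rad with all four parts still in place, and the gripper above the scraper at (520,410). Next I'll grasp the scraper and sweep.

```bash
python3 - <<'E'
from h import *
q=env.sense()["eef_rot"]; q=best(SP,-Z,SX)
env.movel(SP,q,vel=.12); st('pre'); grasp(80); st('gr')
p=env.sense()["tcp_pos"]; np.save("scr_pose.npy",np.r_[p,q])
env.movel(SP+.2*Z,vel=.15); st('lift')
a,n=frm(.389); qs=Q(-n,-a)
pt=lambda s,g: H+s*a+(.069+g)*n
env.reach(pt(.172,.10),qs); st('above')
d,P=shot("side"); cv2.imwrite("pics/side2.png",cv2.resize(d["image"],(800,600)))
E
```

```text
pre t 13.8 p [ 0.6759 -0.2266  0.0869] F [0.5 0.3 0.9] open 0.0856 gf 0.0 q [-0.39  0.82  1.29  0.    1.03 -0.53]
gr t 14.4 p [ 0.6757 -0.2265  0.0863] F [0.1 0.1 2.7] open 0.0168 gf 78.5 q [-0.39  0.82  1.29  0.    1.03 -0.53]
lift t 15.9 p [ 0.6752 -0.2263  0.2849] F [-1.2 -0.3 -1.6] open 0.0166 gf 78.0 q [-0.39  0.63  1.12  0.    1.39 -0.53]
above t 17.0 p [ 0.4603 -0.221   0.3015] F [ 0.6 -0.  -1.7] open 0.0168 gf 78.0 q [-0.66  0.36  1.55  0.25  1.53  0.65]
```

View pics/side2.png

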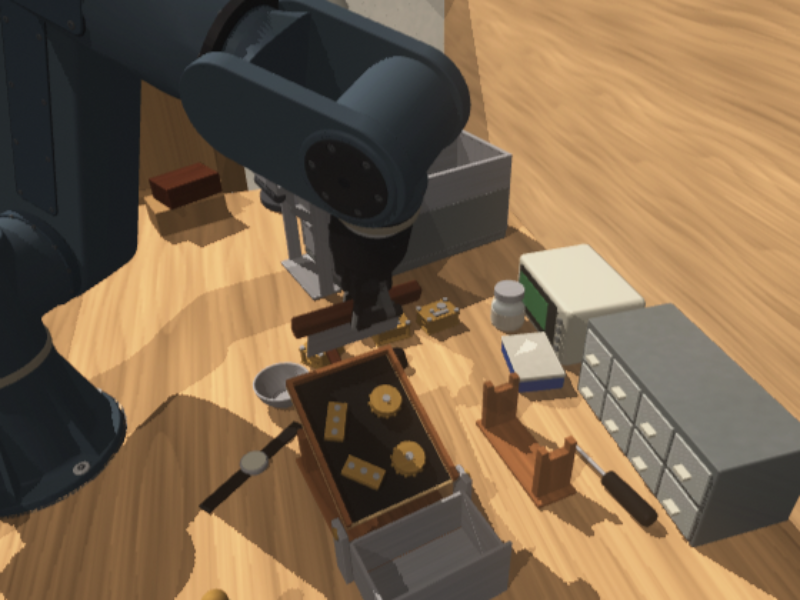

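```bash
python3 - <<'E'
from h import *
a,n=frm(.389); qs=Q(-n,-a)
pt=lambda s,g,o=0: H+s*a+(.069+g)*n+o*Vy
d,P=shot("side"); R=P-H; m=(abs(R@n-.169)<.014)&(abs(R@a-.172)<.016)&(abs(R@Vy)<.1)
lo,hi=np.nanpercentile((R@Vy)[m],[.5,99.5]); o=-(lo+hi)/2; print(m.sum(),lo,hi,o)
m=(abs(R@n-.125)<.02)&(abs(R@a-.172)<.012)&(abs(R@Vy)<.08);print('blade',np.nanpercentile((R@Vy)[m],[1,99]),np.nanmedian((R@a)[m]),np.nanmin((R@n)[m]))
# floor lateral
I=d["image"].max(2); m=(abs(R@n)<.004)&(R@a>.02)&(R@a<.08)&(I<60)&(abs(R@Vy)<.09); print('floor',np.nanpercentile((R@Vy)[m],[.5,99.5]))
E
```

```text
1020 -0.07439907022702433 0.07335506654437879 0.0005220018413227695
blade [-0.057   0.0553] 0.16999950530885868 0.10503831879044458
floor [-0.0651  0.0631]
```

```bash
cat > sweep.py <<'E'
from h import *
a,n=frm(.389); qs=Q(-n,-a)
pt=lambda s,g: H+s*a+(.069+g)*n
env.movel(pt(.172,.10),qs,vel=.15)
env.movel(pt(.172,.02),vel=.12); env.movel(pt(.172,.0025),vel=.04); st('low')
for s in(.13,.09,.05,.02,-.004):
    env.movel(pt(s,.0025),vel=.07); st(s)
env.movel(pt(-.004,.003)-.03*U,vel=.07); st('past')
env.hold(.3)
env.movel(pt(-.004,.003)-.03*U+.10*Z,vel=.15)
env.movel(pt(.172,.14),vel=.2)
d,P=shot("side"); cv2.imwrite("pics/side_sw%d.png"%int(env.sense()["clock"]),cv2.resize(d["image"],(800,600)))
R=P-H; I=d["image"].astype(int); x=R@U;y=R@Vy;z=R[...,2]
m=(x>.01)&(x<.18)&(abs(y)<.06)&(I.max(2)<60)&(z>-.01)&(z<.1); k=np.polyfit(x[m],z[m],1); print('angle',np.arctan(k[0]),k[1])
E
python3 sweep.py; ls pics
```

```text
low t 18.8 p [ 0.4521 -0.1847  0.2114] F [ 0.3  0.  -1.9] open 0.0168 gf 78.0 q [-0.61  0.41  1.72  0.27  1.31  0.64]
0.13 t 19.5 p [ 0.4603 -0.2227  0.1954] F [ 0.6 -0.6 -1.9] open 0.0169 gf 78.3 q [-0.66  0.48  1.66  0.25  1.32  0.59]
0.09 t 20.2 p [ 0.4681 -0.2589  0.1802] F [ 0.9 -1.2 -1.1] open 0.0166 gf 78.3 q [-0.7   0.54  1.6   0.24  1.33  0.56]
0.05 t 21.0 p [ 0.4759 -0.295   0.165 ] F [-0.4 -0.4 -1.2] open 0.0167 gf 78.3 q [-0.74  0.61  1.53  0.23  1.34  0.53]
0.02 t 21.5 p [ 0.4817 -0.3223  0.1535] F [ 0.5 -0.2 -1.4] open 0.0168 gf 78.3 q [-0.76  0.66  1.47  0.22  1.35  0.51]
-0.004 t 22.0 p [ 0.4864 -0.3441  0.1443] F [-0.5 -0.7 -1.9] open 0.0167 gf 78.3 q [-0.78  0.7   1.42  0.21  1.36  0.5 ]
past t 22.6 p [ 0.4928 -0.3732  0.145 ] F [ 0.8 -0.  -1.3] open 0.0168 gf 78.3 q [-0.8   0.74  1.34  0.2   1.4   0.49]
angle 0.38919770032041734 -9.596613750762782e-05
crop_l.png
crop_r.png
side0.png
side1.png
side2.png
side_sw24.png
top0.png
top1.png
```

View pics/side_sw24.png

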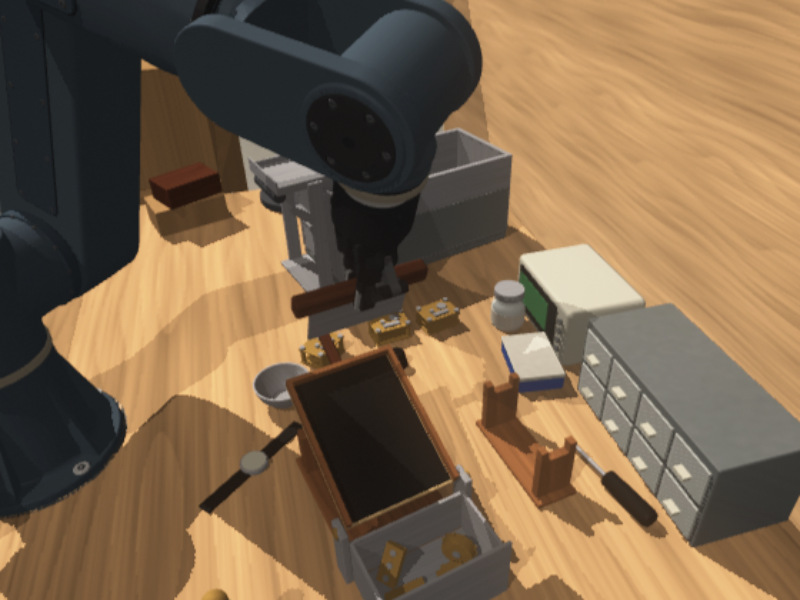

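The tray floor is empty and brass parts lie in the cup around (440,560). Next I'll hang the scraper, move aside and check from the top.

```bash
python3 - <<'E'
from h import *
s=np.load("scr_pose.npy"); q=s[3:]
env.movel(env.sense()["tcp_pos"]+.06*Z,vel=.2)
env.reach(SP+.2*Z,q); env.movel(SP+.03*Z,vel=.15); env.movel(SP+.0005*Z,vel=.04); st('hang')
release(); st('rel'); env.movel(SP+.2*Z,vel=.2)
env.reach([.30,.05,.40],best(np.array([.30,.05,.40]),-Z,np.array([0,1.,0]))); st()
d,P=shot("top"); np.savez("top2.npz",**d)
cv2.imwrite("pics/top2.png",cv2.resize(d["image"],(800,600)))
A=cv2.resize(d["image"][190:290,290:450],(800,500),interpolation=cv2.INTER_CUBIC); cv2.imwrite("pics/top2c.png",d["image"])
E
```

```text
hang t 28.5 p [ 0.6755 -0.2264  0.0863] F [ 0.9 -0.2 -1.7] open 0.0169 gf 78.6 q [-0.39  0.82  1.29  0.    1.03 -0.53]
rel t 29.2 p [ 0.6755 -0.2264  0.0865] F [-0.7  0.  -0.4] open 0.0854 gf 0.0 q [-0.39  0.82  1.29  0.    1.03 -0.53]
 t 32.1 p [0.3006 0.0499 0.4   ] F [ 0.8 -0.2 -0.4] open 0.0854 gf 0.0 q [ 0.01 -0.27  1.94 -0.    1.48 -1.56]
```

View pics/top2.png

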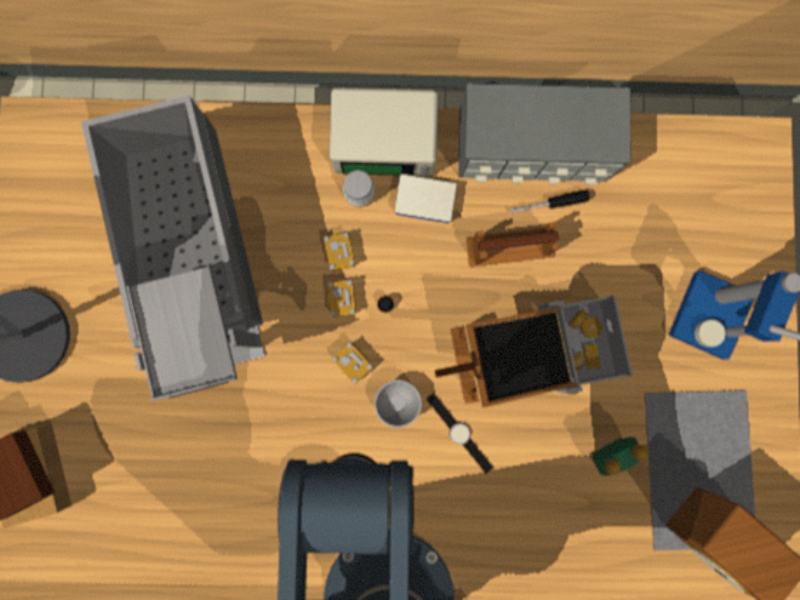

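The scraper hangs on its rest at (515,240). The tray is empty and the brass parts are clustered in the cup near (585,340). The movements haven't moved. Next I'll lower the tray, then load the first movement.

```bash
cat >> h.py <<'E'
PARK=np.array([.30,.05,.40])
def park():
    p=env.sense()["tcp_pos"]
    if p[2]<.38: env.movel([p[0],p[1],.40],vel=.25)
    env.reach(PARK,best(PARK,-Z,np.array([0,1.,0])))
def movements(P,I):
    x,y,z=P[...,0],P[...,1],P[...,2]; I=I.astype(int)
    m=((x>.33)&(x<.75)&(y>.045)&(y<.25)&(z>.012)&(z<.06)).astype(np.uint8)
    k,l,s,_=cv2.connectedComponentsWithStats(m); out=[]
    for i in range(1,k):
        w=l==i; sat=(I.max(2)-I.min(2))[w]
        if s[i,4]>200 and (sat>60).mean()>.3:
            c,sz,an=rect(P[w][:,:2]); an=an if sz[0]>sz[1] else an+90
            if max(sz)<75: out.append((c/1000+[.0012,.0003],np.radians(an),sz,np.percentile(z[w],95)))
    return out
def load(c,an):
    y=np.array([-np.sin(an),np.cos(an),0]); p=np.r_[c,.022]
    q=best(p,-Z,y); env.reach(p+.25*Z,q); env.movel(p+.05*Z,vel=.25); env.movel(p,vel=.08); grasp(50); st('grasp')
    env.movel(p+.28*Z,vel=.2); 
    t=LOAD+.024*Z; q=best(t,-Z,WY); env.movel(t+.08*Z,q,vel=.2); st('above load')
    env.movel(t+.001*Z,vel=.06); st('down'); release(); env.hold(.2); env.movel(t+.12*Z,vel=.2); st('off')
E
python3 - <<'E'
from h import *
d=np.load("top2.npz");P=cloud(d); R=P-H;x=R@U;y=R@Vy
m=(x<-.008)&(x>-.095)&(abs(y)<.068)&(d["image"][...,2].astype(int)-d["image"][...,0]>50); print('cup parts px',m.sum(),'max z',np.nanmax(P[...,2][m]),'x',np.percentile(x[m],[1,99]),'y',np.percentile(y[m],[1,99]))
print(movements(P,d["image"]))
a,n=frm(.389); th=.389
q0=best(grip(th),-n,Vy); s=1 if np.allclose(q0,Q(-n,Vy)) else -1
env.reach(grip(th)+.15*n,q0); env.movel(grip(th)+.03*n,vel=.2); env.movel(grip(th),vel=.06); grasp(60); st('gr')
for t in np.r_[np.arange(.33,0,-.066),0,-.008]:
    a,n=frm(t); env.movel(grip(t),Q(-n,s*Vy),vel=.06)
st('flat'); release(); st('rel'); env.movel(grip(0)+.2*Z,vel=.2); park()
d,P=shot("top"); R=P-H; x=R@U;z=R[...,2]
m=(x>.02)&(x<.17)&(abs(R@Vy)<.055)&(z>-.02)&(z<.1); k=np.polyfit(x[m],z[m],1); print('angle',k)
M=movements(P,d["image"]); print(M)
c,an,_,_=max(M,key=lambda a:a[0][0]); load(c,an)
park(); d,P=shot("top"); print(movements(P,d["image"])); cv2.imwrite("pics/top3.png",cv2.resize(d["image"],(800,600)))
E
```

```text
cup parts px 364 max z 0.0537856482080757 x [-0.0914 -0.0246] y [-0.0538  0.0508]
[(array([0.6557, 0.1116]), np.float64(0.23387411976724015), array([66.9, 47.8]), np.float64(0.03510962764861211)), (array([0.5644, 0.105 ]), np.float64(0.13264502315156904), array([65.7, 48.2]), np.float64(0.03534193746317206)), (array([0.4405, 0.0808]), np.float64(0.788888821901437), array([65.9, 48.3]), np.float64(0.035767064925363204))]
gr t 35.2 p [ 0.4326 -0.0915  0.1713] F [ 4.4  2.4 -0.4] open 0.013 gf 60.1 q [-0.48  0.37  1.9   0.33  1.14 -0.87]
flat t 37.9 p [ 0.429  -0.0743  0.0777] F [-4.7  6.3 31.5] open 0.0129 gf 64.5 q [-0.27  0.44  2.07 -0.01  0.63 -0.48]
rel t 38.6 p [ 0.4282 -0.0744  0.076 ] F [ 0.4  0.3 -0.8] open 0.0858 gf 0.0 q [-0.28  0.44  2.07 -0.01  0.63 -0.48]
angle [0.0005 0.0005]
[(array([0.6558, 0.1114]), np.float64(0.22514747350726852), array([66.3, 47.7]), np.float64(0.035177730897791214)), (array([0.5644, 0.1049]), np.float64(0.12566370614359174), array([66.3, 47.9]), np.float64(0.03569725286044017)), (array([0.4406, 0.0807]), np.float64(0.788888821901437), array([65.9, 47.8]), np.float64(0.03498363991924424))]
grasp t 45.0 p [0.6561 0.1115 0.0226] F [-1. -1.  5.] open 0.0473 gf 53.0 q [ 0.1   0.83  1.46  0.    0.85 -1.7 ]
above load t 48.2 p [0.5158 0.3573 0.3309] F [ 0.6 -0.6 -2.7] open 0.0471 gf 52.3 q [ 0.53  0.43  1.33 -0.    1.38 -1.31]
down t 49.6 p [0.5156 0.3581 0.2524] F [-0.  -0.5 -3.4] open 0.0476 gf 52.3 q [ 0.53  0.49  1.44 -0.    1.22 -1.31]
off t 51.0 p [0.5151 0.3578 0.3696] F [-0.1 -0.7  0.3] open 0.0855 gf 0.0 q [ 0.53  0.41  1.27  0.    1.46 -1.31]
[(array([0.5644, 0.1048]), np.float64(0.12566370614359174), array([66.1, 47.7]), np.float64(0.03516958400492193)), (array([0.4404, 0.0808]), np.float64(0.7958701389094143), array([65.8, 48.4]), np.float64(0.03515161686590318))]
```

View pics/top3.png

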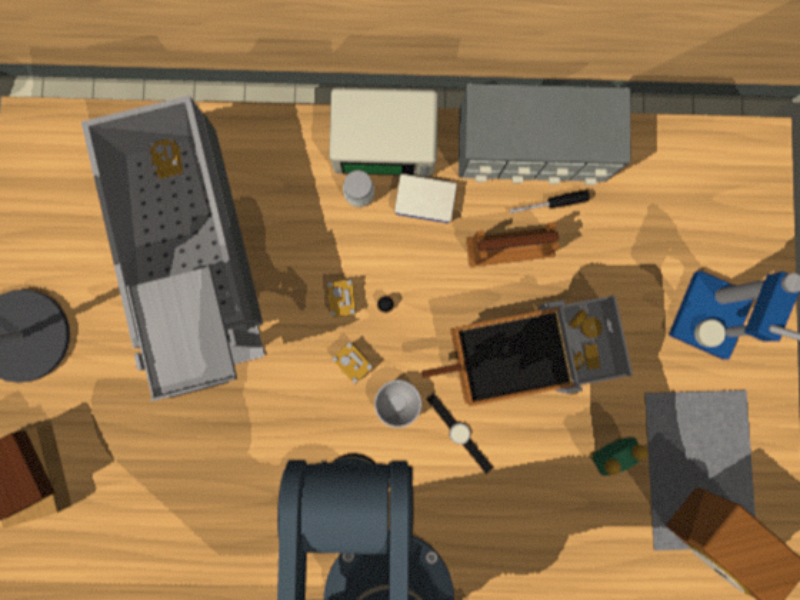

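The first movement lies in the tank at (166,157), the rocker is level again and the tray is flat. I'll repeat for the rest, locating each one first.

```bash
python3 - <<'E'
from h import *
for i in range(2):
    d,P=shot("top"); M=movements(P,d["image"]); print(len(M),[m[0] for m in M])
    if not M: break
    c,an,sz,_=max(M,key=lambda a:a[0][0]); print(sz)
    load(c,an); park()
d,P=shot("top"); print(movements(P,d["image"])); cv2.imwrite("pics/top4.png",cv2.resize(d["image"],(800,600)))
x=(P-LOAD)@WX; y=(P-LOAD)@WY; m=(x>-.11)&(x<.05)&(abs(y)<.055); print('rocker z',np.polyfit(x[m],P[...,2][m],1))
E
```

```text
2 [array([0.5644, 0.1049]), array([0.4407, 0.0805])]
[65.7 47.7]
grasp t 56.1 p [0.5647 0.105  0.0225] F [-0.5  0.6  7.3] open 0.0474 gf 52.6 q [ 0.1   0.71  1.72  0.    0.71 -1.59]
above load t 59.1 p [0.5157 0.3572 0.3309] F [-0.1  0.2 -2.7] open 0.0474 gf 51.9 q [ 0.53  0.43  1.33 -0.    1.38 -1.31]
down t 60.6 p [0.5155 0.3581 0.2524] F [ 0.7 -0.9 -2.4] open 0.0469 gf 51.9 q [ 0.53  0.49  1.44 -0.    1.22 -1.31]
off t 62.0 p [0.5151 0.3578 0.3696] F [-0.2  0.6 -0.4] open 0.0853 gf 0.0 q [ 0.53  0.41  1.27  0.    1.46 -1.31]
1 [array([0.4408, 0.0804])]
[65.9 48. ]
grasp t 68.0 p [0.441  0.0804 0.0225] F [-1.1 -0.9  6.6] open 0.0469 gf 51.9 q [0.08 0.57 2.05 0.   0.52 0.87]
above load t 72.3 p [0.5154 0.3579 0.331 ] F [-0.8  0.2 -3.4] open 0.0471 gf 51.8 q [ 0.53  0.43  1.33 -0.    1.38 -1.31]
down t 73.8 p [0.5155 0.3581 0.2524] F [ 0.1 -1.1 -2.7] open 0.0473 gf 51.8 q [ 0.53  0.49  1.44  0.    1.22 -1.31]
off t 75.2 p [0.5151 0.3578 0.3697] F [ 0.3  0.2 -0.6] open 0.0852 gf 0.0 q [ 0.53  0.41  1.27  0.    1.46 -1.31]
[]
rocker z [0.2953 0.2229]
```

View pics/top4.png

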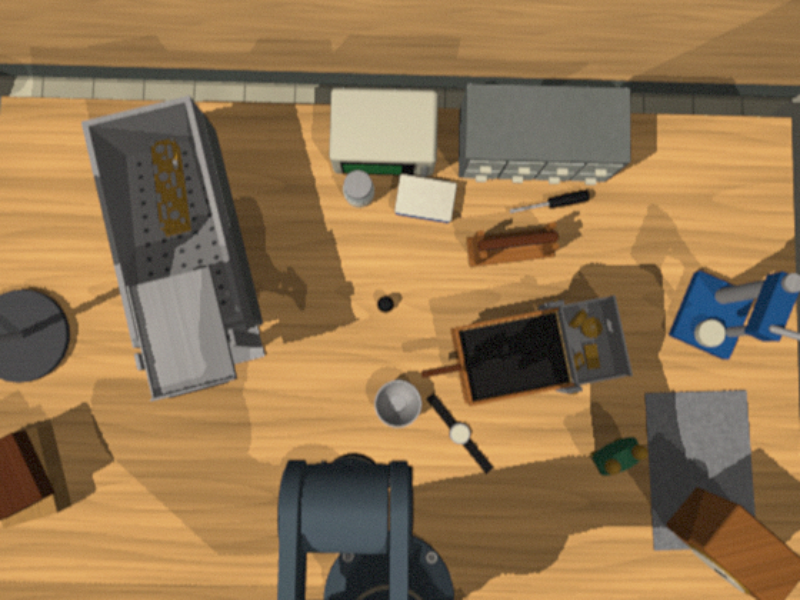

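All three movements lie in a row in the tank, from (165,155) to (175,220), and none is left on the bench. The rocker fit is probably contaminated by an edge point or two, so I'll do a robust check of the rocker, scraper and cup from the side.

```bash
python3 - <<'E'
from h import *
for c in("top","side"):
    d,P=shot(c); x=(P-LOAD)@WX; y=(P-LOAD)@WY; z=P[...,2]
    for lo,hi in((-.11,-.08),(-.01,.03)):
        m=(x>lo)&(x<hi)&(abs(y)<.045)&(z>.15); print(c,'rocker z',lo,m.sum(),np.median(z[m]))
    m=(abs(P[...,0]-.676)<.035)&(abs(P[...,1]+.226)<.08)&(z>.093)&(d["image"].max(2)<130); A=P[m]; print('scr',m.sum(),rect(A[:,:2]),np.median(A[:,2]))
v=d["image"][330:420,220:380]; cv2.imwrite("pics/cup.png",cv2.resize(v,(800,450),interpolation=cv2.INTER_CUBIC))
cv2.imwrite("pics/side5.png",d["image"])
E
```

```text
top rocker z -0.11 503 0.2266894886059102
top rocker z -0.01 663 0.2264167463012253
scr 346 (array([ 676.4, -224.5]), array([ 31.8, 149.8]), 12.1) 0.09664849633833111
side rocker z -0.11 140 0.22629525983647433
side rocker z -0.01 197 0.22633671344208467
scr 506 (array([ 675. , -227.7]), array([ 18.9, 146.5]), 7.7) 0.09575073504170262
```

View pics/cup.png

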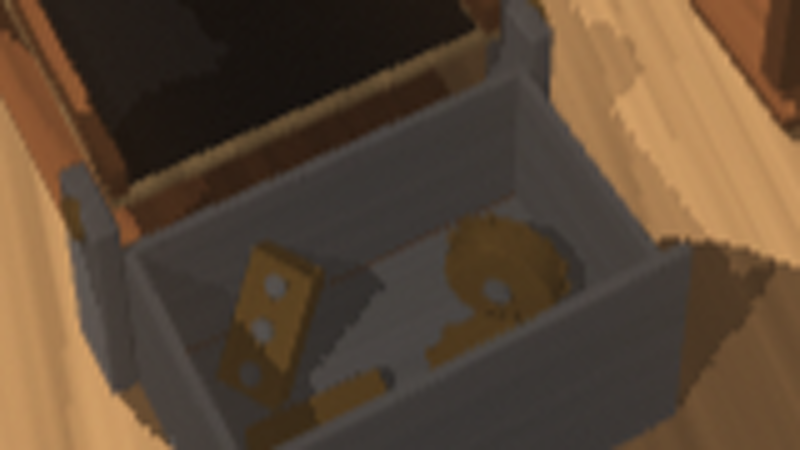

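The crop shows two bridges, at (270,320) and (320,405), and two barrels, at (500,265) and (470,335), all in the cup. The rocker is level and the scraper is hung in place, so I'm handing in.

```bash
python3 -c "
from plant import workorder
print(workorder.job_done())"
```

```text
the job is handed in; nothing more can be done
None
```

I handed the job in after final checks by camera, though it returned no verdict: all three movements are in the tank with the rocker level, all four leftovers are in the catch cup, the tray is flat and the scraper is back on its stand.

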